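# Dispense a three-dot dose of cleaner into the pan

### The arm

A 6-joint arm with a two-finger parallel gripper is mounted at the origin on the work surface. World frame = base frame: x ahead of the robot, y to its left, z up, the work surface at z = 0. Lengths are in m, angles in rad, forces in N, time in s.
With the tool pointing down it reaches from about 0.325 to 0.925 m from the base axis. Payload 3.1 kg.
Tool frame: the origin (TCP) lies on the mounting face of the last link; the fingertips stand 173 mm ahead of it and the grasp point (between the pads) lies 155 mm ahead of it; z points along the fingers, y is the line along which they close (so a half turn about z gives the same grasp; the last joint's range is limited). The gripper opens to 85 mm and grips with 20 to 120 N. Pads are 22 mm wide; open, the fingers measure 114 mm over their backs; the gripper's body (76 mm by 85 mm) begins 54 mm behind the grasp point. The pads swing forward as they close: fully open they stand 13 mm farther back than shut.
Start: joints at [0.989, 0.217, 1.613, -0, 1.311, -0.112], TCP at [0.283, 0.557, 0.405] pointing down, gripper open.
Joint ranges: [-2.75, 2.75], [-0.78, 2.1], [0.31, 2.55], [-1.13, 4.27], [0.13, 2.63], [-2.58, 2.58]. Speed limits (rad/s): [2.79, 2.79, 3.14, 3.14, 3.14, 3.14].

### API

Orientations are given as a rotation vector (axis times angle).
In Python, from station import goto, move_linear, move_j, ungrasp, close, dwell, inverse_kinematics, sense, get_image, camera_params, Unreachable, sign_off, recognise, masks_of gives the robot as it stands. Calls block until the motion is done:
- goto(position, orientation): joint-space move of the TCP to a pose.
- move_linear(position, frame=None, velocity=0.15): straight line of the TCP; frame=None keeps the orientation; velocity is the mean speed in m/s.
- move_j(angles): joint-space move.
- ungrasp() and close(strength=None): open the fingers fully, or close them until they stop; strength is the grip in N (None keeps the last).
- dwell(seconds).
- inverse_kinematics(position, orientation): joint angles nearest the present ones, or None.
- sense(): the state.
- get_image(name): name is "side" or "top" or "wrist"; returns the picture (480x640x3 uint8, red, green, blue); there is no depth.
- camera_params(name): a dict with "fx", "fy", "cx", "cy" (pixels), "xyz" and "orientation" of the camera in the world. Camera axes: x right, y down, z forward; pixel columns grow to the right and rows downward; lengths in m; the calibration is good to about 2 mm. A picture is of the moment at which its call begins: read the wrist's pose just before it. camera_params takes no time and is no camera call; for the wrist camera it gives the pose at the moment of the call.
A pose or a line that the arm cannot do raises Unreachable and nothing moves.
- sign_off(): hands the job in; it is judged then, once.
Trained networks look in the newest picture that a camera, given by its name, has taken for a name from the list of things; names that differ only in an ending like _2 or _b are one class to them, and where a whole thing is asked for, a point or a joint stands for the part that bears it (a point fixed in the world has none). Each returns a list of dicts, best first, with "confidence" (0 to 1); they miss things now and then, are a little off and sometimes report something else, mostly with a low value. They report only what shows in the picture. A call takes as long as a camera call. They do not tell look-alikes from the thing itself.
- recognise(query, camera): "position" ([x, y, z] in m, in the coordinates of the camera as it stood for that picture, good to about 4 mm: the middle of the surface that is visible of it).
- masks_of(query, camera): "region" (480x640 bool, what is visible of it).
The state is a dict: "time_s": time; "joint_pos": joint angles; "joint_velocities": joint speeds; "tau": joint torques, N m; "position": TCP position; "orientation": TCP orientation; "ft_force": force on the tool from outside, world axes, zero at the start; "ft_torque": the same for the moment, N m; "grip_width": finger opening in m; "grip_force": force on a finger pad.
Only numpy, scipy, OpenCV 4.12 (cv2) and the standard library are available. Lean on these libraries where they do the work, as an engineer would, in place of code of your own. Each camera call takes 0.05 s, during which the arm holds its last target. There are 200 camera calls.

### The job

Stand the small handled steel pan upright on the bench with the dispenser's spout pointing down into the middle of it, and turn the black collar until its white line clicks in at the three-dot mark. Only when both are done, press the cap on top of the dispenser all the way down and let it spring back up. Leave the pan there and the collar set, and do not disturb the other tools on the bench.

Things in the scene. Friction and masses are not known exactly. Their poses are not given: they have to be found in the camera images.
- dispenser: Upright metal canister fixed to the bench, 92 mm diameter, flat shoulder 108 mm high. Origin: centre of its underside; z up. A 12 mm thick spout (top 98 mm high) runs out along its -y; small bracket at its +y. On the shoulder round the collar, at radius 38 mm, are groups of one to four black dots, at 0.9, 0.3, -0.3, -0.9 rad from its +x, counter-clockwise positive from above.
- spout_tip (a point): Mouth of the spout, facing down, 70 mm above the bench and 100 mm from the canister's axis.
- collar (a joint): Black ribbed collar, 60 mm diameter, 115 to 147 mm above the bench, on the canister's axis under the cap; a white radial line on it points at a dot group. Angle in rad, grows clockwise seen from above; light clicks at 0 = one dot, 0.6 = two, 1.2 = three, 1.8 = four dots; stops just past the first and last. Turns with about 0.1 N m.
- collar_grip (a point): Point on the collar's axis, 137 mm above the bench: the height to grip the collar across its 60 mm diameter, with fingers either side of the cap. Turns with the collar.
- cap (a joint): Grey sprung pump cap on top of the dispenser, 28 mm diameter, its flat top 170 mm above the bench (23 mm above the collar) when up. Value in m pressed down: 0 up, 0.010 fully down, which takes about 8 N.
- cap_top (a point): Centre of the cap's top face; moves with the cap.
- pan: Loose round steel pan with a straight wooden handle, 0.15 kg. Bowl 80 mm across the rim, 68 mm across the foot, 34 mm high, 3 mm walls. Origin: centre of the bowl's underside; z up; the handle runs along its own -x from 36 to 98 mm from the origin, 14 mm wide (y), from 15 to 33 mm above the foot.
- pan_in (a point): Centre of the pan's inner floor, 4 mm above its underside.
- pan_handle (a point): Point in the pan's handle to grip, 76 mm from the bowl's centre, 24 mm above the foot; close the fingers across its 14 mm width (the pan's y).
- bur_block: Bystander: dark wooden block, 75 x 75 x 60 mm with a rack of burs on top, about 100 mm tall in all. Origin: centre of its underside.
- file: Bystander: file with wooden handle, 210 mm long, lying along its own x, 26 mm thick. Origin: near mid-length, on the bench.
- pliers: Bystander: pliers with orange grips, 135 mm long, 60 mm wide, 14 mm thick, lying flat, jaws to its own +x. Origin: under the pivot.
- tin: Bystander: round brass tin, 62 mm diameter, 34 mm tall. Origin: centre of its underside.
Not all that is in view belongs to the job. Of the things like the pan, leave any that is green, red or yellow; of the rest the larger one is meant.

How it is judged:
On the way, in this order (a step that is already met when the one before it is completed fails the run):
1. the pan stands on the bench under the spout and the collar is on three dots (horizontal distance between pan_in and spout_tip below 0.022 m and height (world z) of pan below 0.006 m and angle between pan's own z axis and vertical below 0.1 rad and value of joint collar between 1.08 and 1.32 rad), for 0.2 s.
2. the cap is pressed fully down (value of joint cap above 0.0075 m and horizontal distance between pan_in and spout_tip below 0.022 m and value of joint collar between 1.08 and 1.32 rad), for 0.1 s.
At the end, for the whole second after the job is handed in: The pan stands upright and still on the bench, its centre within 22 mm (horizontally) of the spout's mouth; the collar is within 0.12 rad of the three-dot click (1.2); the cap is up again (within 2 mm); none of the four bystanders lies more than 30 mm from where it was (all of step 1 and value of joint cap below 0.002 m and linear speed of pan below 0.02 m/s and distance of each of bur_block, file, pliers, tin from where it was at the start of the episode below 0.03 m); the robot touches nothing.
It fails at once if the cap is pressed (more than 4 mm) while the pan is not under the spout or the collar is not on three dots (value of joint cap above 0.004 m and not (horizontal distance between pan_in and spout_tip below 0.022 m and value of joint collar between 1.08 and 1.32 rad)).
It fails at once if a bystander is pushed more than 30 mm (distance of any of bur_block, file, pliers, tin from where it was at the start of the episode above 0.03 m).
It also fails if it takes over 54 s, if anything falls off the work surface, if the arm or the gripper's body presses on something with over 40 N, if the wrist force passes 120 N, or if a joint passes its speed limit or range.

## Working session

There is one attempt and no reset: what is moved stays moved. The work goes in short steps, each a Python script; the robot and the scene stay as the last script left them, time stands still between calls to the robot, and variables do not carry over. Pictures are saved under pics/ and viewed, at most 10 in all, crops included, and the job is handed in when it is done.

```bash
mkdir -p pics; ls
cat > h.py <<'E'
import numpy as np, cv2
from scipy.spatial.transform import Rotation as R
from station import *
def cam(n):
    c=camera_params(n); return c,R.from_rotvec(c["orientation"]) if np.size(c["orientation"])==3 else R.from_matrix(c["orientation"])
def ray(n,u,v,z):
    c,r=cam(n); d=r.apply([(u-c["cx"])/c["fx"],(v-c["cy"])/c["fy"],1]); o=np.array(c["xyz"]); return o+d*(z-o[2])/d[2]
def proj(n,p):
    c,r=cam(n); q=r.inv().apply(np.array(p)-c["xyz"]); return np.array([c["fx"]*q[0]/q[2]+c["cx"],c["fy"]*q[1]/q[2]+c["cy"]])
def w(n,p):
    c,r=cam(n); return r.apply(p)+c["xyz"]
def save(n,im): cv2.imwrite("pics/"+n+".png",im[:,:,::-1])
E
python3 - <<'E'
from h import *
for n in ("top","side"):
    im=get_image(n); save(n+"0",im); np.save(n+"0.npy",im)
    print(n,{k:np.round(v,3) for k,v in camera_params(n).items()})
    for q in ("dispenser","collar","cap","pan","pan_handle","bur_block","file","pliers","tin"):
        print(q,[(round(d["confidence"],2),np.round(w(n,d["position"]),3).tolist(),np.round(proj(n,w(n,d["position"]))).tolist()) for d in recognise(q,n)])
s=sense();print(s["time_s"],s["position"],s["orientation"])
E
```

```text
pics
top {'fx': np.float64(623.42), 'fy': np.float64(623.42), 'cx': np.float64(320.334), 'cy': np.float64(241.067), 'xyz': array([ 0.374, -0.008,  1.336]), 'orientation': array([-2.129,  2.154, -0.169])}
dispenser [(0.63, [0.535, 0.082, 0.109], [273.0, 257.0])]
collar [(0.81, [0.538, 0.08, 0.148], [273.0, 253.0])]
cap [(0.67, [0.542, 0.077, 0.166], [274.0, 249.0])]
pan [(0.9, [0.546, -0.231, 0.008], [422.0, 257.0]), (0.81, [0.378, -0.323, 0.004], [469.0, 335.0]), (0.75, [0.682, -0.151, -0.001], [383.0, 196.0]), (0.69, [0.392, -0.113, 0.0], [369.0, 330.0]), (0.61, [0.538, -0.4, 0.006], [501.0, 259.0])]
pan_handle [(0.85, [0.377, -0.326, -0.0], [470.0, 335.0]), (0.81, [0.547, -0.23, 0.003], [422.0, 256.0]), (0.8, [0.541, -0.401, 0.009], [502.0, 257.0]), (0.75, [0.687, -0.152, 0.004], [384.0, 193.0]), (0.72, [0.396, -0.114, -0.0], [369.0, 328.0]), (0.55, [0.539, 0.074, 0.169], [275.0, 251.0])]
bur_block [(0.81, [0.61, 0.328, 0.061], [157.0, 226.0])]
file [(0.9, [0.792, -0.006, 0.018], [316.0, 146.0])]
pliers [(0.82, [0.421, 0.277, 0.014], [184.0, 318.0])]
tin [(0.66, [0.721, -0.347, 0.0
[... 622 characters left out ...]
5.0]), (0.74, [0.541, 0.059, 0.099], [298.0, 230.0]), (0.73, [0.374, -0.309, 0.016], [223.0, 432.0]), (0.58, [0.545, -0.221, 0.017], [319.0, 370.0])]
pan_handle [(0.9, [0.547, -0.385, 0.004], [335.0, 465.0]), (0.85, [0.544, -0.218, 0.021], [319.0, 368.0]), (0.84, [0.373, -0.312, 0.017], [222.0, 433.0]), (0.72, [0.68, -0.143, 0.012], [384.0, 327.0]), (0.6, [0.39, -0.104, 0.016], [231.0, 328.0])]
bur_block [(0.56, [0.611, 0.304, 0.058], [317.0, 171.0])]
file [(0.82, [0.79, -0.009, 0.02], [422.0, 267.0])]
pliers [(0.95, [0.418, 0.276, 0.008], [240.0, 202.0])]
tin [(0.6, [0.724, -0.351, 0.033], [440.0, 421.0])]
1.0 [0.28291473 0.55732032 0.40473541] [7.31101828e-01 3.05528617e+00 1.33359662e-04]
```

Run:
```python
import cv2
t=cv2.imread("pics/top0.png");cv2.imwrite("pics/t1.png",cv2.resize(t[130:370,130:530],(800,480),interpolation=cv2.INTER_CUBIC))
t=t[220:280,240:305];cv2.imwrite("pics/t2.png",cv2.resize(t,None,fx=9,fy=9,interpolation=cv2.INTER_CUBIC))
```

```text
(no output)
```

View pics/t1.png

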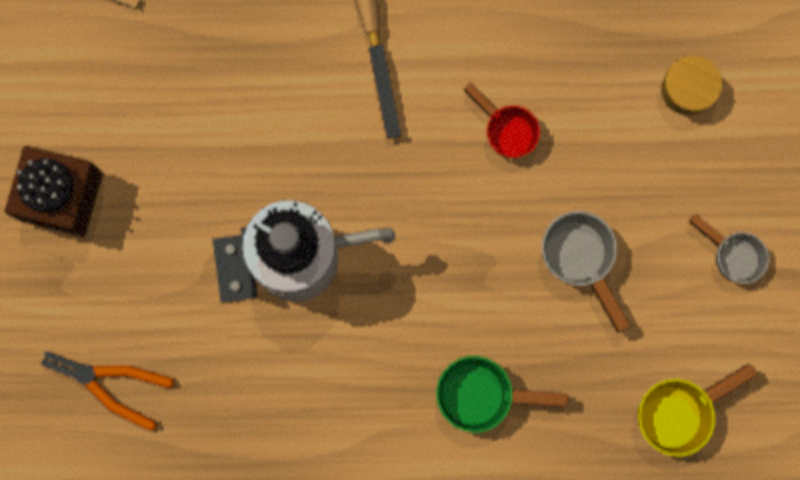

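View pics/t2.png

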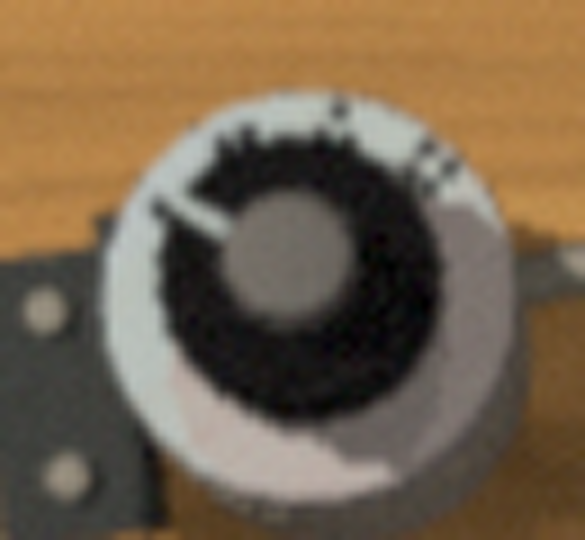

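View pics/side0.png

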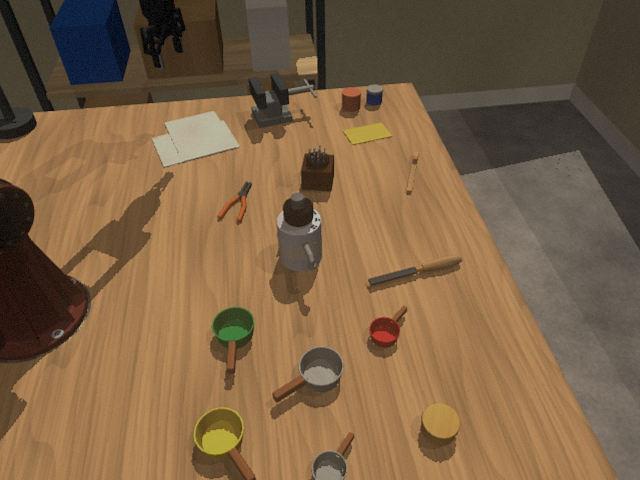

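The top view shows the dispenser with its cap at about (272,249) px and the white line on the one-dot mark, so the collar is at about 0. The spout points right and ends near (324,248). The large grey pan is the target: its rim centre is at (420,254) and its handle end at (442,293). The side view agrees. Next I'll take positions from these and hover with the wrist camera.

```bash
cat >> h.py <<'E'
def ori(yaw):  # tool down, tool y axis along world angle yaw
    y=np.array([np.cos(yaw),np.sin(yaw),0]); z=np.array([0,0,-1.]); x=np.cross(y,z)
    return R.from_matrix(np.c_[x,y,z]).as_rotvec()
def yawof(o): y=R.from_rotvec(o).apply([0,1,0]); return np.arctan2(y[1],y[0])
E
python3 - <<'E'
from h import *
f=lambda u,v:(130+u/2,130+v/2)
sh=ray("top",274.3,252.9,.108); cp=ray("top",240+288/9,220+257/9,.170); tip=ray("top",*f(388,236),.095)
d=tip-sh; print("shoulder",sh,"cap",cp,"tip",tip,np.hypot(*d[:2]),np.arctan2(d[1],d[0]))
b=ray("top",*f(580,249),.034); h=ray("top",*f(625,328),.033); e=h-b
print("pan",b,h,np.hypot(*e[:2]),np.arctan2(e[1],e[0]))
s=sense(); y0=yawof(s["orientation"]); print("yaw,j6",y0,s["joint_pos"][5])
P=[cp[0],cp[1],.46]
for y in np.arange(-3,3.2,.4):
    q=inverse_kinematics(P,ori(y)); print(round(y,2),None if q is None else np.round(q,2)[[0,5]])
E
```

```text
shoulder [0.54352892 0.08000626 0.108     ] cap [0.54331294 0.07990812 0.17      ] tip [ 0.55408812 -0.01904676  0.095     ] 0.09961424788101732 -1.4645958954034786
pan [ 0.54669845 -0.22174975  0.034     ] [ 0.46307064 -0.26586202  0.033     ] 0.09454894464812469 -2.656200970207534
yaw,j6 1.101047759879981 -0.1122107831800763
-3.0 None
-2.6 None
-2.2 [0.02 2.22]
-1.8 [0.02 1.82]
-1.4 [0.02 1.42]
-1.0 [0.02 1.02]
-0.6 [0.02 0.62]
-0.2 [0.02 0.22]
0.2 [ 0.02 -0.18]
0.6 [ 0.02 -0.58]
1.0 [ 0.02 -0.98]
1.4 [ 0.02 -1.38]
1.8 [ 0.02 -1.78]
2.2 [ 0.02 -2.18]
2.6 [ 0.02 -2.58]
3.0 None
```

Run:
```python
from h import *
goto([.5434,.080,.45],ori(.6))
print("wrist cam",camera_params("wrist"))
im=get_image("wrist"); 
for q in ("cap","collar","dispenser"):
    print(q,[(round(d["confidence"],2),np.round(w("wrist",d["position"]),4).tolist()) for d in recognise(q,"wrist")])
    for m in masks_of(q,"wrist")[:1]:
        r=m["region"].astype(np.uint8); ys,xs=np.nonzero(r); print(xs.mean(),ys.mean(),len(xs))
for p in ([.5434,.08,.17],[.5434,.08,.147],[.554,-.019,.07]): print(proj("wrist",p))
save("w1",im); s=sense(); print(s["time_s"],s["joint_pos"],s["position"],s["ft_force"])
```

```text
wrist cam {'fx': 423.79900632493656, 'fy': 423.79900632493656, 'cx': 323.8495603863196, 'cy': 245.5715519525093, 'xyz': array([0.50485656, 0.13591729, 0.41831975]), 'orientation': array([2.7536771 , 0.853594  , 0.11726469])}
cap [(0.72, [0.5373, 0.0865, 0.1694])]
324.35378662244335 238.74295190713102 1809
collar [(0.56, [0.54, 0.0893, 0.1476]), (0.27, [0.5575, -0.1909, 0.0093])]
324.2646012141511 226.38329495499266 4777
dispenser [(0.66, [0.5377, 0.0955, 0.1056])]
328.361991805862 204.85237945162308 15865
[323.8749016  243.97788588]
[323.83026081 234.83120899]
[270.64938433 309.58690575]
3.3167 [ 1.91299325e-02  2.06826541e-02  1.74403418e+00  4.05873805e-05
  1.37694330e+00 -5.81614488e-01] [0.54336634 0.08041386 0.44998075] [-0.01068041  0.40653646 -0.05557527]
```

View pics/w1.png

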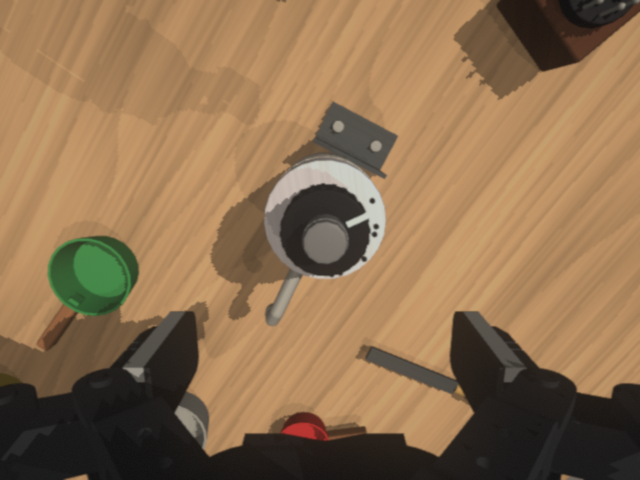

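The wrist view shows the line pointing at the single dot: the dot is at (373,201), the line end at (368,216) and the cap at (325,240). That puts the axis within about 2 mm of the top-camera estimate. Gripping and turning the collar next.

```bash
python3 - <<'E'
from h import *
P=np.array([.5428,.0808,.289])
def st(t): s=sense(); print(t,round(s["time_s"],2),np.round(s["position"],4),np.round(s["ft_force"],1),np.round(s["ft_torque"],2),round(s["grip_width"],4),round(s["grip_force"],1)); return s
move_linear(P); st("down")
close(30); s=st("closed")
q=np.array(s["joint_pos"]); 
for a in (.4,.8,1.2):
    qq=q.copy(); qq[5]+=a; move_j(qq); st(a)
ungrasp(); st("open")
move_linear(P+[0,0,.16],velocity=.2)
save("w2",get_image("wrist")[130:380,200:450]); st("up")
E
python3 -c "
import cv2;i=cv2.imread('pics/w2.png');cv2.imwrite('pics/w2b.png',cv2.resize(i,(550,550),interpolation=cv2.INTER_CUBIC))"
```

```text
down 4.54 [0.5434 0.0808 0.2902] [ 0.7 -0.3  0. ] [ 0.03 -0.04 -0.02] 0.0853 0.0
closed 4.9 [0.5435 0.0809 0.2904] [-0.3  0.1  3.8] [ 0.13  0.02 -0.04] 0.0592 33.3
0.4 5.37 [0.5432 0.0821 0.2905] [-1.5  6.4  2.9] [ 1.04  0.14 -0.29] 0.0591 40.0
0.8 5.83 [0.5435 0.082  0.2905] [0.  5.3 1.5] [ 0.88 -0.09 -0.06] 0.0594 38.2
1.2 6.3 [0.5438 0.0819 0.2905] [1.9 5.2 1.3] [ 0.8  -0.24  0.07] 0.0587 33.1
open 6.68 [0.5434 0.0806 0.2903] [-0.   0.2  0.4] [ 0.    0.01 -0.01] 0.0853 0.0
up 7.67 [0.5422 0.0808 0.4468] [-0.5  1.1  0.1] [-0.01  0.01  0.01] 0.0856 0.0
```

View pics/w2b.png

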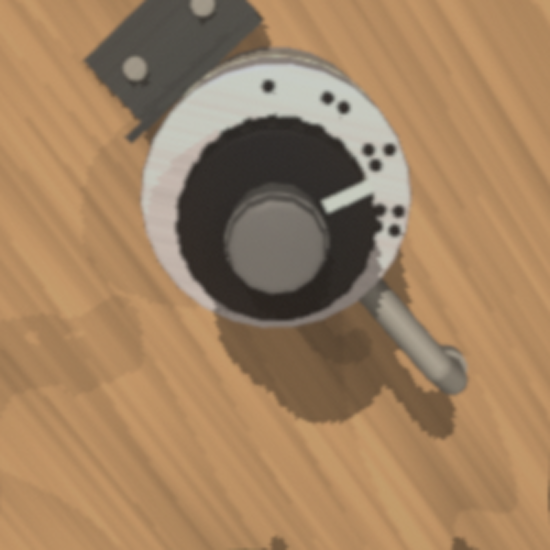

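The line now points at the three dots (centre (378,155), line end (372,187), same bearing to within about 2°). Next I'll pick up the pan.

```bash
cat >> h.py <<'E'
def st(t): s=sense(); print(t,round(s["time_s"],2),np.round(s["position"],4),np.round(s["ft_force"],1),np.round(s["ft_torque"],2),round(s["grip_width"],4),round(s["grip_force"],1)); return s
E
python3 - <<'E'
from h import *
b=np.array([.5467,-.2217]); a=-2.656; g=b+.076*np.array([np.cos(a),np.sin(a)]); o=ori(a+np.pi/2)
goto([*g,.32],o); st("over")
im=get_image("wrist"); save("w3",im)
print(proj("wrist",[*g,.024]),proj("wrist",[*b,.034]))
move_linear([*g,.180]); st("down"); close(70); st("closed")
move_linear([*g,.25],velocity=.1); st("lift")
save("t3",get_image("top")[190:350,350:510])
E
python3 -c "
import cv2,numpy as np;i=cv2.imread('pics/t3.png');j=cv2.imread('pics/w3.png');cv2.imwrite('pics/c3.png',np.hstack([cv2.resize(i,(360,360)),cv2.resize(j,(440,360))]))"
```

```text
over 9.05 [ 0.48   -0.2566  0.3204] [-0.1  0.1  0.3] [-0.02  0.06 -0.02] 0.085 0.0
[323.77143518 238.51710794] [324.00437234 114.81501469]
down 10.18 [ 0.4801 -0.2575  0.181 ] [ 0.  -0.5  0.7] [0.02 0.04 0.04] 0.0855 0.0
closed 10.83 [ 0.4795 -0.2572  0.1803] [-1.1  0.9  1.7] [0.11 0.07 0.04] 0.0128 69.2
lift 11.68 [ 0.4791 -0.2569  0.2494] [ 0.7  0.2 -1.9] [-0.04  0.08 -0.04] 0.0128 68.6
```

View pics/c3.png

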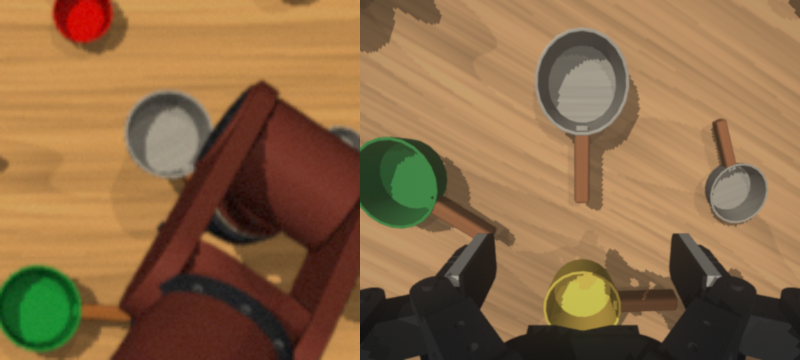

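The pan is lifted level, with the bowl ahead of the gripper as expected. Now I'll slide it in under the spout.

```bash
python3 - <<'E'
from h import *
tip=np.array([.5540,-.0185]); a=-1.4646; d=np.array([np.cos(a),np.sin(a)]); o=ori(a+np.pi/2)
pre=tip+.176*d; fin=tip+.077*d
goto([*pre,.25],o); st("pre")
move_linear([*pre,.188]); move_linear([*fin,.188],velocity=.1); st("in")
move_linear([*fin,.1795],velocity=.03); st("down")
save("s4",get_image("side")[180:380,220:440]); t=get_image("top"); save("t4",t[200:300,240:380])
E
python3 -c "
import cv2,numpy as np;i=cv2.imread('pics/t4.png');j=cv2.imread('pics/s4.png');cv2.imwrite('pics/c4.png',np.hstack([cv2.resize(i,(420,300)),cv2.resize(j,(330,300))]))"
```

```text
pre 12.69 [ 0.5722 -0.1935  0.2492] [ 0.8 -0.5 -1.7] [-0.13 -0.01  0.02] 0.0127 68.5
in 14.4 [ 0.5624 -0.0955  0.1882] [-0.4  0.5 -1.2] [-0.13 -0.02 -0.02] 0.0126 68.5
down 14.83 [ 0.5627 -0.0957  0.1802] [-1.4 -0.6  4.4] [-0.01  0.24  0.05] 0.0129 69.4
```

View pics/c4.png

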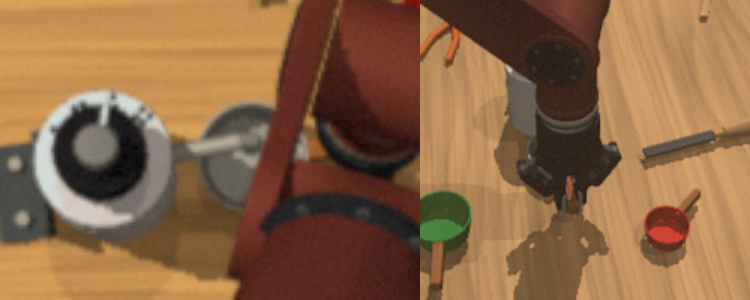

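The pan is on the bench (4.4 N contact force) with the spout end over the bowl. Releasing and checking the placement.

```bash
python3 - <<'E'
from h import *
s=sense(); p=np.array(s["position"]); a=-1.4646; d=np.array([np.cos(a),np.sin(a),0])
ungrasp(); st("open")
move_linear(p+[0,0,.05]); move_linear(p+.06*d+[0,0,.2],velocity=.3); 
goto([.5432,.085-.25,.45],ori(.106)); st("up")
t=get_image("top"); save("t5",t[200:300,240:380])
m=masks_of("pan","top"); 
for k in m:
    ys,xs=np.nonzero(k["region"]); print(round(k["confidence"],2),xs.mean(),ys.mean(),xs.min(),xs.max(),ys.min(),ys.max())
s_=get_image("side"); save("s5",s_[180:330,230:395])
print("tip px",proj("top",[.554,-.0185,.095]),"rim centre px if ok",proj("top",[.554,-.0185,.034]))
E
python3 -c "
import cv2,numpy as np;i=cv2.imread('pics/t5.png');j=cv2.imread('pics/s5.png');cv2.imwrite('pics/c5.png',np.hstack([cv2.resize(i,(420,300)),cv2.resize(j,(330,300))]))"
```

```text
open 15.63 [ 0.5622 -0.095   0.1795] [-0.4 -0.7  0.2] [-0.03 -0.02 -0.01] 0.0854 0.0
up 17.22 [ 0.5428 -0.1644  0.4485] [-0.4 -1.5 -0.9] [-0.01  0.04 -0.  ] 0.085 0.0
0.97 329.2921890067502 252.74349083895854 307 368 235 270
0.94 472.0956902848795 335.93937180423666 449 508 313 357
0.74 499.5158597662771 257.84307178631053 483 514 244 271
0.66 352.42528735632186 319.4367816091954 348 358 312 328
0.58 381.3981651376147 192.4715596330275 363 395 172 209
0.25 273.1925566343042 251.04368932038835 258 288 235 266
tip px [323.72883098 248.04652536] rim centre px if ok [323.53682023 252.19946015]
```

View pics/c5.png

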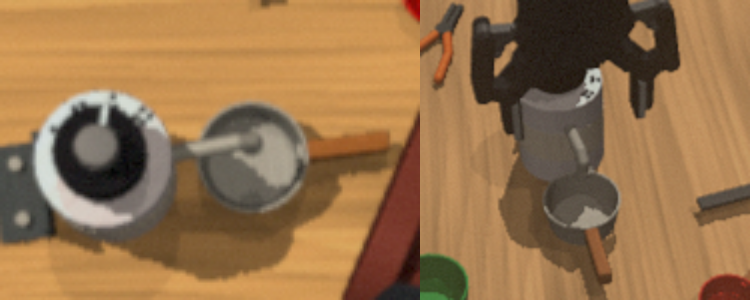

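The pan stands upright and its rim centre (324.5,252.5) is within about 2 mm of the spout mouth. The collar line is at three dots. Now pressing the cap with closed fingers.

Run:
```python
from h import *
c=np.array([.5434,.081]); 
close(40); goto([*c,.42],ori(.106)); st("over")
move_linear([*c,.352]); s=st("near"); f0=s["ft_force"][2]
z=.344
while z>.328:
    move_linear([*c,z],velocity=.03); s=st(z)
    if s["ft_force"][2]-f0>16: break
    z-=.002
dwell(.3); st("held")
move_linear([*c,.42],velocity=.1); dwell(.3); st("up")
goto([.5432,-.165,.45],ori(.106)); dwell(.3)
t=get_image("top"); s_=get_image("side")
save("c6",np.hstack([cv2.resize(t[120:340,130:500],(400,300)),cv2.resize(t[220:280,240:320],(400,300))]))
for n in ("top","side"):
  n=="top" and get_image(n)
  for q in ("cap","bur_block","file","pliers","tin"):
    print(n,q,[(round(x["confidence"],2),np.round(w(n,x["position"]),3).tolist()) for x in recognise(q,n)][:1])
st("end")
```

```text
over 19.11 [0.5437 0.0803 0.4203] [ 0.6 -0.  -0.1] [-0.03  0.01  0.04] -0.0001 0.0
near 19.71 [0.5439 0.0802 0.3524] [ 0.5 -0.4  0.3] [-0.    0.05 -0.05] -0.0002 0.0
0.344 20.12 [0.5434 0.0811 0.3441] [ 0.7 -0.  -0. ] [ 0.02 -0.03  0.03] -0.0003 0.0
0.34199999999999997 20.38 [0.5437 0.0811 0.3427] [-0.7  0.   2.9] [0.04 0.04 0.01] -0.0003 1.3
0.33999999999999997 20.62 [0.5437 0.0811 0.3405] [-0.1 -0.1  3.5] [0.09 0.04 0.02] -0.0001 1.9
0.33799999999999997 20.88 [0.5437 0.0811 0.3384] [0.3 0.5 5.2] [ 0.09 -0.    0.04] -0.0002 2.5
0.33599999999999997 21.12 [0.5437 0.081  0.3366] [-0.8  1.3  6.4] [0.05 0.08 0.01] 0.0001 3.0
0.33399999999999996 21.38 [0.5437 0.0811 0.3349] [-0.2  0.1  6.8] [0.07 0.12 0.01] 0.0002 3.5
0.33199999999999996 21.62 [0.5438 0.0811 0.3335] [-1.3  0.7  8.9] [ 0.08  0.36 -0.03] -0.0001 4.5
0.32999999999999996 21.88 [0.5439 0.0811 0.3333] [-5.9 -0.  15.8] [0.03 1.05 0.01] 0.0001 8.5
held 22.18 [0.5439 0.0811 0.3333] [-4.7  0.6 17.2] [0.02 0.98 0.01] 0.0002 8.4
up 23.52 [0.5433 0.081  0.4195] [-0.4 -0.5  0.4] [-0.01 -0.07  0.01] -0.0002 0.0
top cap [(0.6, [0.538, 0.081, 0.172])]
top bur_block [(0.79, [0.609, 0.327, 0.057])]
top file [(0.85, [0.795, -0.006, 0.017])]
top pliers [(0.73, [0.421, 0.277, 0.014])]
top tin [(0.88, [0.73, -0.353, 0.034])]
side cap []
side bur_block []
side file [(0.61, [0.792, -0.007, 0.019])]
side pliers [(0.58, [0.416, 0.274, 0.011])]
side tin [(0.77, [0.725, -0.355, 0.036])]
end 25.45 [ 0.5432 -0.1651  0.45  ] [-0.3 -0.3  0.9] [-0.03 -0.03  0.01] 0.0004 0.0
```

View pics/c6.png

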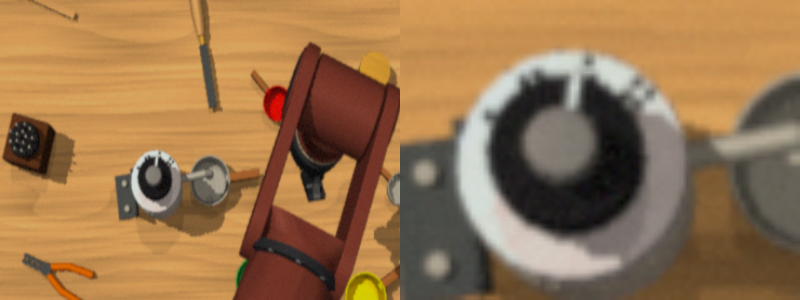

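The cap reached its stop (about 10 mm travel, 17 N) and sprang back up. The line is still on the three-dot mark, the pan has not moved, and the bystanders are in place.

```bash
python3 -c "
from station import *
print(sign_off())"
```

```text
the job is handed in; nothing more can be done
None
```

I handed the job in at about 25 s with the pan upright under the spout, the collar on three dots, and the cap pressed fully down and back up; no bystander moved measurably, and the hand-in returned no verdict.

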